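# Load four culture vessels into their microscope stage inserts

### The arm

A 6-joint arm with a two-finger parallel gripper is mounted at the origin on the work surface. World frame = base frame: x ahead of the robot, y to its left, z up, the work surface at z = 0. Lengths are in m, angles in rad, forces in N, time in s.
With the tool pointing down it reaches from about 0.4 to 0.825 m from the base axis. Payload 7 kg.
Tool frame: the origin (TCP) lies on the centre line of the jaws, within the pads' length; the fingertips stand arm.tip_reach ahead of it and the grasp point (between the pads) lies 5 mm behind it (arm.tip_reach is the distance from the TCP to the fingertips, in m); z points along the fingers, y is the line along which they close (so a half turn about z gives the same grasp; the last joint's range is limited). The gripper opens to 88 mm and grips with 3 to 60 N. Pads are 19 mm wide; open, the fingers measure 130 mm over their backs; the gripper's body (78 mm by 193 mm) begins 47 mm behind the grasp point.
Start: joints at [-1.008, 0.359, 0.012, 0, -1.224, -0.288], TCP at [0.183, -0.65, 0.241] pointing down, gripper open.
Joint ranges: [-3.07, 3.07], [-1.43, 2.12], [-1.02, 1.25], [-3.03, 1.67], [-3.05, -0], [-3.03, 3.03]. Speed limits (rad/s): [2.39, 2.39, 3.01, 3.14, 3.14, 3.14].

### API

Orientations are given as [roll, pitch, yaw] about the fixed x, y, z axes, in that order (R = Rz(yaw) Ry(pitch) Rx(roll)).
In Python, from station import status, optics, order, arm gives the robot as it stands. The module is installed in compiled form; this text tells all that it offers.
- The arm moves only by the shell command python3 -m jog 'ROWS' [FORCE]. ROWS is JSON, a list of rows, each a list of 3 entries, a list of its own where there are three numbers: the gripper command: -1 is shut, 1 is fully open, values between are in proportion, then the shift along the tool's x, y, z in mm, then the turn about the tool's z in rad. A call has 1 to 20 rows; each row is the pose to reach, as a shift and turn from the pose commanded when the call began, along the tool's axes at that moment; what a row does not reach only later rows make up. A row lasts 1/8 s, in which the tool goes at most 62.5 mm and 10.7 degrees, less where a joint would pass 70% of its speed; a pose out of reach is approached as far as the arm can. A call with a gripper value outside its range is refused whole. The fingers move at their own pace and stop on an object; FORCE is the grip in N (left out, the last holds). Time passes only in rows, so rows that repeat a pose let the fingers close. It gives the time, the measured TCP pose, the force, the opening and the grip force at its end, in the units of the state.
- status.get_state(): the state, without advancing time (a new reading comes with each control period).
- optics.grab_frame(name): name is "scene" or "top" or "wrist"; returns a dict with "color" (384x512x3 uint8, red, green, blue), "mtx" (3x3 intrinsics, pixels), "cam_to_world" (4x4, takes a point from camera to world coordinates). Camera axes: x right, y down, z forward; pixel columns grow to the right and rows downward; lengths in m; the calibration is good to about 2 mm. A picture is of the moment at which its call begins. There is no depth.
- order.job_done(): hands the job in; it is judged then, once.
The state is a dict: "t": time; "q": joint angles; "qd": joint speeds; "joint_efforts": joint torques, N m; "eef_pos": TCP position; "ee_rot": TCP orientation; "force": force on the tool from outside, world axes, zero at the start; "moment": the same for the moment, N m; "width": finger opening in m; "gripper_force": force on a finger pad.
Only numpy, scipy, OpenCV 4.12 (cv2) and the standard library are available. Lean on these libraries where they do the work, as an engineer would, in place of code of your own. Each camera call takes 0.05 s, during which the arm holds its last target. There are 200 camera calls.

### The job

Load the imaging samples: put each of the four culture vessels into the stage insert made for it - the small dish and the large dish each flat in the round well of its own size, the flask flat in the rectangular well, and the chamber slide pushed down between the spring jaws of the slide holder until it has snapped fully home on its bed. Keep the vessels level, set them down without dropping them, and leave the objective and the oil bottle standing where they are.

Things in the scene. Friction and masses are not known exactly. Their poses are not given: they have to be found in the camera images.
- small_dish: Small round culture dish with its clear lid on, pale polystyrene, 38 mm diameter, 14 mm high, closed and dry, about 15 g. Origin: centre of its underside, z up. Loose on the table.
- large_dish: Larger round culture dish with its clear lid on, pale polystyrene, 58 mm diameter, 15 mm high, about 25 g. Origin: centre of its underside, z up. Loose on the table.
- chamber_slide: Oblong pale plastic chamber slide, 75.5 mm long (its x), 25.5 mm wide (its y), about 25 g: base 8 mm thick over the full length; a 58 mm long lid over small compartments in the middle brings it to 12 mm high, lid sides flush with the base. Origin: centre of its underside, z up. Loose on the table.
- flask: Culture flask lying flat, pale plastic, about 35 g: body 72 mm long (its x), 50 mm wide (its y), 23 mm high; its flat sides run from x -36 to +24 mm, then shoulders, neck and a white screw cap (24 mm diameter, axis 18.5 mm up, its underside 6.5 mm up) to x +62 mm. Origin: centre of the underside of the 72 by 50 mm body, z up. Loose on the table.
- small_insert: Round stage insert, 110 mm diameter, with the smaller round dark-floored well, 56 mm diameter, for the small dish. Fixed aluminium plate. Origin: centre of its underside, below the well's centre; well floor 3 mm, plate top 7 mm above it. Home: flat on the well floor.
- large_insert: Round stage insert, 110 mm diameter, with the larger round dark-floored well, 76 mm diameter, for the large dish. Fixed aluminium plate. Origin: centre of its underside, below the well's centre; well floor 3 mm, plate top 7 mm above it. Home: flat on the well floor.
- flask_insert: Rectangular stage insert, 120 mm (its x) by 96 mm (its y), with a rectangular dark-floored well 94 mm (x) by 72 mm (y) for the flask's body, lengthwise along x; the cap may point to either end and hangs over the plate. Fixed aluminium plate. Origin: centre of its underside, below the well's centre; well floor 3 mm, plate top 7 mm above it. Home: flat on the well floor.
- slide_holder: Fixed aluminium base 124 (its x) by 60 by 6 mm with a raised bed 60 (x) by 24 (y) mm, top 16 mm above the underside. A sprung steel jaw 41 mm high at each x end: 95 mm apart at the flared lips, 73 mm at the noses 26 mm up. Slide along x, either way round, pushed straight down (2 to 10 N) spreads them; they snap over its ends. Long sides free for fingers. Origin: centre of its underside.
- objective: Bystander: steel microscope objective standing on the table, 33 mm diameter, 46 mm high. Origin: centre of its underside. Leave it alone.
- oil_bottle: Bystander: small amber bottle with a black cap, 28 mm diameter, 62 mm high. Origin: centre of its underside. Leave it alone.
Mind the look-alikes: they are no part of the job. What is shaped like the small_dish but orange or purple is not meant.

How it is judged:
At the end, for the whole second after the job is handed in: Each vessel released, still and level in its own place: underside within 1.7 mm of the well floor or bed; centre within 12 mm (dishes), 16.5 mm (flask, along the well within 0.5 rad), 9 mm (slide, along the holder within 0.2 rad). Objective and bottle within 30 mm of their start (horizontal distance between small_dish and small_insert below 0.012 m and z of small_dish in the frame of small_insert between 0.001 and 0.0047 m and angle between each of small_dish, large_dish, chamber_slide, flask's own z axis and vertical below 0.06 rad and linear speed of each of small_dish, large_dish, chamber_slide, flask below 0.01 m/s and angular speed of each of small_dish, large_dish, chamber_slide, flask below 0.1 rad/s and horizontal distance between large_dish and large_insert below 0.012 m and z of large_dish in the frame of large_insert between 0.001 and 0.0047 m and horizontal distance between chamber_slide and slide_holder below 0.009 m and z of chamber_slide in the frame of slide_holder between 0.014 and 0.0177 m and angle between the x axis of chamber_slide and the x axis of slide_holder, either way round below 0.2 rad and horizontal distance between flask and flask_insert below 0.0165 m and z of flask in the frame of flask_insert between 0.001 and 0.0047 m and angle between the x axis of flask and the x axis of flask_insert, either way round below 0.5 rad and distance of each of objective, oil_bottle from where it was at the start of the episode below 0.03 m); the robot touches nothing.
It fails at once if a vessel is tipped by more than about 35 degrees (angle between any of small_dish, large_dish, chamber_slide, flask's own z axis and vertical above 0.6 rad).
It fails at once if the objective or the oil bottle is knocked over or shifted by more than 30 mm (distance of any of objective, oil_bottle from where it was at the start of the episode above 0.03 m or angle between any of objective, oil_bottle's own z axis and vertical above 0.5 rad).
It fails at once if a vessel is dropped (comes down at more than 0.7 m/s, a fall of about 25 mm) ((linear speed of small_dish above 0.7 m/s and height (world z) of small_dish below 0.03 m) or (linear speed of large_dish above 0.7 m/s and height (world z) of large_dish below 0.03 m) or (linear speed of chamber_slide above 0.7 m/s and height (world z) of chamber_slide below 0.03 m) or (linear speed of flask above 0.7 m/s and height (world z) of flask below 0.03 m)).
It also fails if it takes over 99 s, if anything falls off the work surface, if the arm or the gripper's body presses on something with over 40 N, if the wrist force passes 120 N, or if a joint passes its speed limit or range.

## Working session

There is one attempt and no reset: what is moved stays moved. The work goes in short steps, Python scripts to look and compute and a shell command to move; the robot and the scene stay as the last step left them, time stands still between calls to the robot, and variables do not carry over. Pictures are saved under pics/ and viewed, at most 14 in all, crops included, and the job is handed in when it is done.

```bash
mkdir -p pics
cat > h.py <<'E'
import numpy as np, cv2, json
from station import status, optics, order, arm
def grab(n, f=None):
    d=optics.grab_frame(n)
    if f: cv2.imwrite('pics/'+f, d['color'][:,:,::-1])
    return d
def p2w(d,u,v,z):
    K=np.array(d['mtx']);T=np.array(d['cam_to_world'])
    r=T[:3,:3]@np.linalg.solve(K,[u,v,1.]);o=T[:3,3]
    return o+r*(z-o[2])/r[2]
def w2p(d,p):
    K=np.array(d['mtx']);T=np.array(d['cam_to_world'])
    c=np.linalg.inv(T)@np.r_[p,1];q=K@c[:3];return q[:2]/q[2]
E
python3 - <<'E'
from h import *
s=status.get_state();print({k:np.round(v,3).tolist() for k,v in s.items()},arm.tip_reach)
for n in ['top','scene']:
    d=grab(n,n+'0.png');print(n,np.round(d['mtx'],1).tolist(),np.round(d['cam_to_world'],3).tolist())
a=cv2.imread('pics/top0.png');cv2.imwrite('pics/top0b.png',cv2.resize(a,(800,600),interpolation=cv2.INTER_CUBIC))
E
```

```text
{'t': 0.0, 'q': [-1.008, 0.359, 0.011, -0.0, -1.224, -0.288], 'qd': [0.0, -0.001, -0.0, -0.001, -0.0, 0.001], 'joint_efforts': [0.0, -58.272, 29.306, 6.997, 0.007, -0.0], 'eef_pos': [0.183, -0.649, 0.24], 'ee_rot': [3.14, -0.0, -2.867], 'force': [0.899, 0.31, -0.986], 'moment': [0.027, 0.012, 0.001], 'gripper_force': 0.0, 'width': 0.088} 0.014
top [[390.1, 0.0, 252.3], [0.0, 390.1, 184.4], [0.0, 0.0, 1.0]] [[0.017, -0.985, 0.174, 0.403], [-1.0, -0.014, 0.018, -0.011], [-0.016, -0.174, -0.985, 0.985], [0.0, 0.0, 0.0, 1.0]]
scene [[413.2, 0.0, 248.0], [0.0, 413.2, 191.2], [0.0, 0.0, 1.0]] [[-0.629, 0.489, -0.605, 1.242], [0.777, 0.414, -0.474, 0.575], [0.018, -0.768, -0.64, 0.799], [0.0, 0.0, 0.0, 1.0]]
```

View pics/top0b.png

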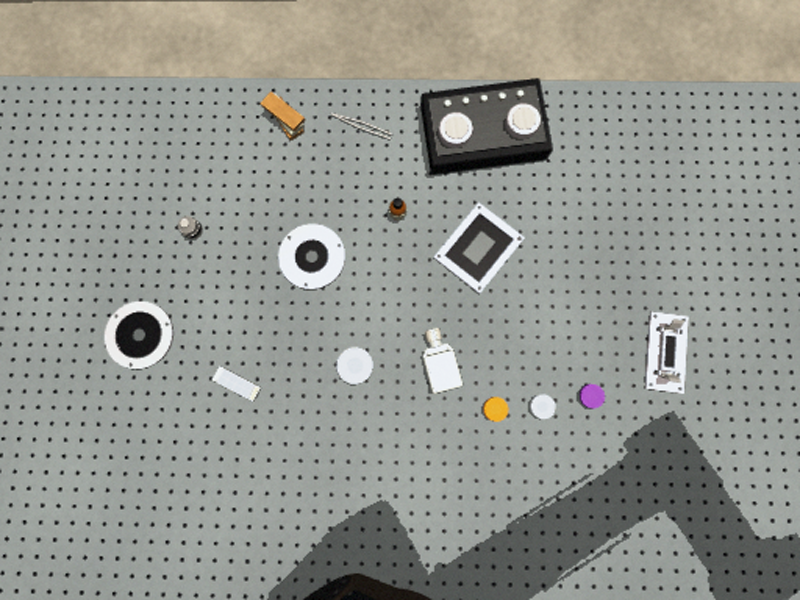

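View pics/scene0.png

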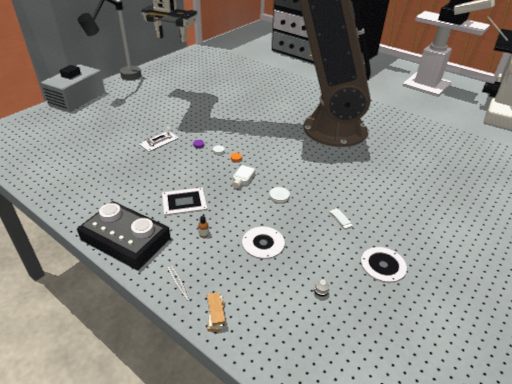

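The top view (800x600) shows the small dish at (543,407), the large dish at (355,366), the slide at (236,383) and the flask at (442,365) with its cap up-left. The inserts are small (312,257), large (138,335) and flask (480,247), with the slide holder at (668,352). The bystanders are at (190,228) and (397,209). Next I'll measure them.

```bash
cat > meas.py <<'E'
from h import *
d=grab('top');im=d['color'];g=im.min(2)
m=(g>185).astype(np.uint8)
cs,_=cv2.findContours(m,cv2.RETR_EXTERNAL,cv2.CHAIN_APPROX_NONE)
for c in cs:
    if cv2.contourArea(c)<60: continue
    M=cv2.moments(c);u=M['m10']/M['m00'];v=M['m01']/M['m00']
    if v<110: continue
    r=cv2.minAreaRect(c)
    z=0.01
    P=np.array([p2w(d,*q,z)[:2] for q in c[:,0]]).astype(np.float32)
    w=p2w(d,u,v,z);R=cv2.minAreaRect(P*1000)
    b=cv2.boxPoints(R);e=[b[1]-b[0],b[2]-b[1]];L=max(e,key=np.linalg.norm)
    print(np.round([u*1.5625,v*1.5625]),'cent',np.round(w*1000,1)[:2],'rect',np.round(R[0],1),np.round(R[1],1),'longaxis rad',round(float(np.arctan2(L[1],L[0])),3), 'circ',np.round(cv2.minEnclosingCircle(P*1000)[1],1))
for n,u,v,z in [('objective',190,228,.046),('bottle',397,205,.06)]: print(n,p2w(d,u/1.5625,v/1.5625,z))
E
python3 meas.py
```

```text
[543. 406.] cent [ 390.9 -228.5] rect [ 390.6 -228.5] [37.1 35.4] longaxis rad 0.455 circ 18.9
[235. 383.] cent [418.3 256.9] rect [418.4 256.6] [74.8 24.9] longaxis rad 1.138 circ 38.5
[354. 365.] cent [450.2  68.9] rect [450.3  68.3] [56.9 54.8] longaxis rad 0.023 circ 29.1
[441. 365.] cent [452.8 -69.1] rect [462.4 -66.2] [98.6 48.4] longaxis rad 0.272 circ 51.4
[667. 352.] cent [ 478.3 -426.2] rect [ 479.1 -426.2] [ 59.2 123. ] longaxis rad -0.121 circ 67.1
[137. 334.] cent [493.5 420.6] rect [493.8 420.6] [106.1 108. ] longaxis rad -1.555 circ 54.9
[311. 255.] cent [627.5 145.2] rect [628.1 145.2] [106.7 107.3] longaxis rad -0.763 circ 55.0
[479. 247.] cent [ 645.8 -130. ] rect [ 646.5 -130.1] [ 96.7 120.7] longaxis rad -0.668 circ 74.9
objective [0.6617011  0.33532274 0.046     ]
bottle [0.69940317 0.00431689 0.06      ]
```

```bash
cat > to.py <<'E'
import sys
from h import *
# usage: to.py x y z yaw (mm, rad) -> shift in tool axes (mm) and turn
s=status.get_state();p=np.array(s['eef_pos'])*1000;r=s['ee_rot'];x,y,z,psi=map(float,sys.argv[1:5])
c,sn=np.cos(r[2]),np.sin(r[2])
R=np.array([[c,sn,0],[sn,-c,0],[0,0,-1]])
dpsi=(psi-r[2]+np.pi)%(2*np.pi)-np.pi
print('t',round(s['t'],2),'pos',np.round(p,1),'rot',np.round(r,3),'q',np.round(s['q'],2),'w',round(s['width']*1e3,1),'F',np.round(s['force'],1))
print('shift',np.round(R.T@(np.array([x,y,z])-p),1),'turn',round(-dpsi,3))
E
python3 to.py 390.9 -228.5 120 -1.571
```

```text
t 0.15 pos [ 183.1 -649.4  239.9] rot [ 3.14  -0.    -2.867] q [-1.01  0.36  0.01 -0.   -1.22 -0.29] w 87.7 F [ 1.  0. -0.]
shift [-314.2  348.7  119.9] turn -1.296
```

```bash
python3 -m jog '[[1,[-314,349,60],-1.296],[1,[-314,349,60],-1.296],[1,[-314,349,60],-1.296],[1,[-314,349,60],-1.296],[1,[-314,349,60],-1.296],[1,[-314,349,60],-1.296],[1,[-314,349,60],-1.296],[1,[-314,349,60],-1.296],[1,[-314,349,120],-1.296],[1,[-314,349,120],-1.296],[1,[-314,349,120],-1.296],[1,[-314,349,120],-1.296]]' 10
python3 to.py 390.9 -228.5 21 -1.571
python3 -c "
from h import *
d=grab('wrist','w1.png');print(w2p(d,[.3909,-.2285,.014]),w2p(d,[.3909+.019,-.2285,.014]))"
```

```text
t: 1.65
eef_pos: [0.3917, -0.2292, 0.1223]
ee_rot: [-3.139, -0.001, -1.571]
force: [0.6, -0.5, 0.6]
width: 0.0875
gripper_force: 0.0
t 1.65 pos [ 391.7 -229.2  122.3] rot [-3.139e+00 -1.000e-03 -1.571e+00] q [-0.09  0.11 -0.62  0.   -0.83  0.09] w 87.5 F [ 0.6 -0.5  0.6]
shift [ -0.7   0.8 101.3] turn -0.0
[262.36377415 197.94946724] [240.25305646 197.95111481]
```

View pics/w1.png

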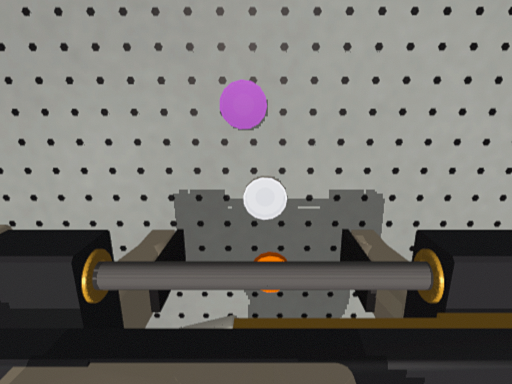

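The wrist view shows the white dish at (265,199), where I predicted (262,198), and the decoys sit off the closing line. Descending to grip.

```bash
python3 -m jog '[[1,[0,1.5,50],0],[1,[0,1.5,80],0],[1,[0,1.5,92],0],[1,[0,1.5,101],0],[1,[0,1.5,101],0],[1,[0,1.5,101],0],[-1,[0,1.5,101],0],[-1,[0,1.5,101],0],[-1,[0,1.5,101],0],[-1,[0,1.5,101],0],[-1,[0,1.5,101],0],[-1,[0,1.5,101],0],[-1,[0,1.5,101],0]]' 10
python3 to.py 628 145.2 130 -1.571
```

```text
t: 3.32
eef_pos: [0.3891, -0.2286, 0.0195]
ee_rot: [3.142, 0.0, -1.571]
force: [0.2, 1.1, -0.4]
width: 0.0373
gripper_force: 10.0
t 3.33 pos [ 389.1 -228.6   19.5] rot [ 3.142  0.    -1.571] q [-0.09  0.28 -0.74  0.   -0.56  0.09] w 37.3 F [ 0.2  1.1 -0.4]
shift [-373.8 -238.8 -110.5] turn 0.0
```

```bash
python3 -m jog '[[-1,[0,0,-30],0],[-1,[0,0,-80],0],[-1,[-80,-52,-90],0],[-1,[-374,-239,-90],0],[-1,[-374,-239,-90],0],[-1,[-374,-239,-90],0],[-1,[-374,-239,-90],0],[-1,[-374,-239,-90],0],[-1,[-374,-239,-90],0],[-1,[-374,-239,-90],0],[-1,[-374,-239,-90],0],[-1,[-374,-239,-90],0]]'
python3 to.py 628 145.2 23 -1.571
python3 - <<'E'
from h import *
d=grab('wrist','w2.png');print(w2p(d,[.628,.1452,.003]))
E
```

```text
t: 4.82
eef_pos: [0.6274, 0.1444, 0.1094]
ee_rot: [3.141, -0.0, -1.572]
force: [0.0, -1.4, -0.6]
width: 0.0377
gripper_force: 10.0
t 4.83 pos [627.4 144.4 109.4] rot [ 3.141 -0.    -1.572] q [ 0.53  0.41 -0.22 -0.   -0.93 -0.53] w 37.7 F [ 0.  -1.4 -0.6]
shift [-0.8 -0.6 86.4] turn -0.001
[260.22615424 198.66385377]
```

View pics/w2.png

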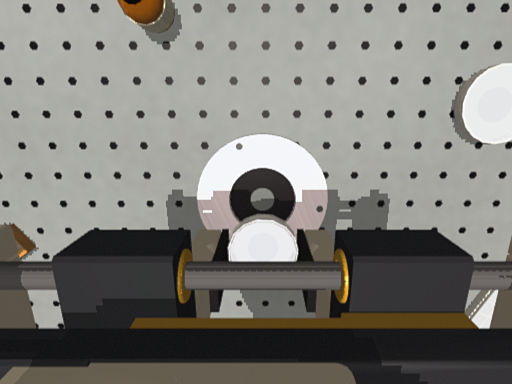

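The well is at (262,198), 2 px from where I predicted it, and the dish is held level. Lowering.

```bash
python3 -m jog '[[-1,[-1,0,40],0],[-1,[-1,0,70],0],[-1,[-1,0,80],0],[-1,[-1,0,83],0],[-1,[-1,0,85.5],0],[-1,[-1,0,86.5],0],[-1,[-1,0,86.5],0],[-1,[-1,0,86.5],0]]'
python3 to.py 628 145.2 23 -1.571
```

```text
t: 5.88
eef_pos: [0.6283, 0.1466, 0.0234]
ee_rot: [-3.141, 0.0, -1.571]
force: [0.2, 0.7, 0.3]
width: 0.0375
gripper_force: 10.0
t 5.88 pos [628.3 146.6  23.4] rot [-3.141  0.    -1.571] q [ 0.53  0.51 -0.29  0.   -0.76 -0.53] w 37.5 F [0.2 0.7 0.3]
shift [1.4 0.3 0.4] turn 0.0
```

```bash
python3 -m jog '[[-1,[0,0,0.7],0],[-1,[0,0,0.7],0],[1,[0,0,0.7],0],[1,[0,0,0.7],0],[1,[0,0,0.7],0],[1,[0,0,0.7],0],[1,[0,0,0.7],0],[1,[0,0,-30],0],[1,[0,0,-90],0],[1,[0,0,-90],0],[1,[0,0,-90],0]]'
python3 to.py 449.5 68.7 90 -1.571
```

```text
t: 7.25
eef_pos: [0.628, 0.1465, 0.1134]
ee_rot: [-3.141, 0.001, -1.571]
force: [-0.5, 0.1, -0.4]
width: 0.0877
gripper_force: 0.0
t 7.25 pos [628.  146.5 113.4] rot [-3.141e+00  1.000e-03 -1.571e+00] q [ 0.53  0.41 -0.22 -0.   -0.94 -0.53] w 87.7 F [-0.5  0.1 -0.4]
shift [ 77.9 178.5  23.4] turn -0.0
```

```bash
python3 -m jog '[[1,[78,178.5,23],0],[1,[78,178.5,23],0],[1,[78,178.5,23],0],[1,[78,178.5,23],0],[1,[78,178.5,23],0],[1,[78,178.5,60],0],[1,[78,178.5,82],0],[1,[78,178.5,92],0],[1,[78,178.5,92],0],[1,[78,178.5,92],0],[-1,[78,178.5,92],0],[-1,[78,178.5,92],0],[-1,[78,178.5,92],0],[-1,[78,178.5,92],0],[-1,[78,178.5,92],0],[-1,[78,178.5,92],0]]' 10
python3 to.py 493.6 420.6 120 -1.571
python3 - <<'E'
from h import *
d=grab('top');d2=grab('wrist');cv2.imwrite('pics/c3.png',np.hstack([cv2.resize(d['color'][110:270,160:360,::-1],(500,400)),cv2.resize(d2['color'][:,:,::-1],(300,225)) if 0 else cv2.copyMakeBorder(cv2.resize(d2['color'][:,:,::-1],(300,225)),0,175,0,0,0)]))
E
```

```text
t: 9.25
eef_pos: [0.4498, 0.0685, 0.0213]
ee_rot: [-3.141, 0.0, -1.571]
force: [-1.4, 0.8, 5.8]
width: 0.0574
gripper_force: 10.0
t 9.25 pos [449.8  68.5  21.3] rot [-3.141  0.    -1.571] q [ 0.59  0.28 -0.73  0.   -0.56 -0.59] w 57.4 F [-1.4  0.8  5.8]
shift [-352.1  -43.9  -98.7] turn 0.0
```

View pics/c3.png

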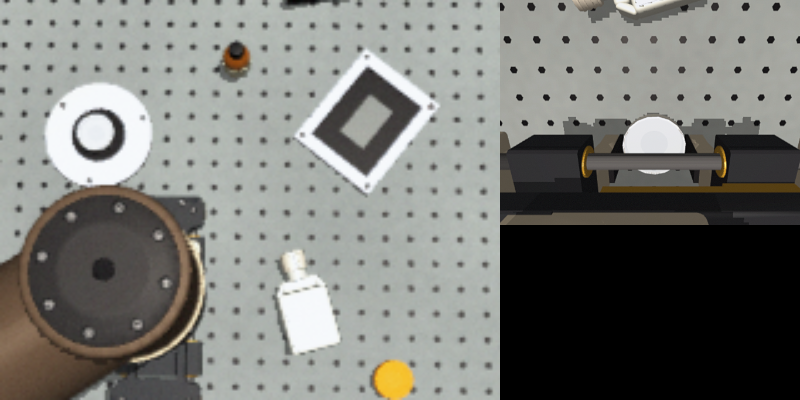

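The small dish is in its well, at (95,131) against the well's (99,134) in the crop, and the large dish is gripped. Moving it to its insert.

```bash
python3 -m jog '[[-1,[0,0,-40],0],[-1,[0,0,-90],0],[-1,[-352,-44,-90],0],[-1,[-352,-44,-90],0],[-1,[-352,-44,-90],0],[-1,[-352,-44,-90],0],[-1,[-352,-44,-90],0],[-1,[-352,-44,-90],0],[-1,[-352,-44,-90],0],[-1,[-352,-44,-90],0],[-1,[-352,-44,-90],0],[-1,[-352,-44,-90],0],[-1,[-352,-44,-50],0],[-1,[-352,-44,-12],0],[-1,[-352,-44,-12],0],[-1,[-352,-44,-12],0]]'
python3 to.py 493.6 420.6 24.5 -1.571
```

```text
t: 11.35
eef_pos: [0.4944, 0.4208, 0.0345]
ee_rot: [-3.14, 0.001, -1.571]
force: [0.3, 0.1, 0.5]
width: 0.0576
gripper_force: 10.0
t 11.35 pos [494.4 420.8  34.5] rot [-3.140e+00  1.000e-03 -1.571e+00] q [ 1.01  0.5  -0.28  0.   -0.79 -1.01] w 57.6 F [0.3 0.1 0.5]
shift [ 0.2  0.8 10. ] turn 0.0
```

```bash
python3 -m jog '[[-1,[0,1,4],0],[-1,[0,1,7],0],[-1,[0,1,9],0],[-1,[0,1,10],0],[-1,[0,1,10],0],[1,[0,1,10],0],[1,[0,1,10],0],[1,[0,1,10],0],[1,[0,1,10],0],[1,[0,1,10],0],[1,[0,1,-20],0],[1,[0,1,-70],0],[1,[0,1,-70],0]]'
python3 to.py 418.3 256.8 100 -2.004
python3 - <<'E'
from h import *
d=grab('top','t4.png')
E
python3 meas.py | sed -n 1,3p
```

```text
t: 12.98
eef_pos: [0.4945, 0.4227, 0.1076]
ee_rot: [-3.137, 0.006, -1.57]
force: [0.1, -0.9, 0.5]
width: 0.0877
gripper_force: 0.0
t 12.97 pos [494.5 422.7 107.6] rot [-3.137  0.006 -1.57 ] q [ 1.01  0.42 -0.22  0.   -0.92 -1.01] w 87.7 F [ 0.1 -0.9  0.5]
shift [165.8  76.3   7.6] turn 0.434
[235. 383.] cent [418.4 257.1] rect [418.4 256.6] [74.8 24.9] longaxis rad 1.138 circ 38.5
[441. 365.] cent [452.7 -69. ] rect [462.4 -66.5] [98.7 48.1] longaxis rad 0.258 circ 51.4
[135. 334.] cent [494.2 423.9] rect [494.7 424.2] [53.1 54.3] longaxis rad -1.555 circ 28.3
```

```bash
python3 -m jog '[[1,[166,76,7],0.434],[1,[166,76,7],0.434],[1,[166,76,7],0.434],[1,[166,76,7],0.434],[1,[166,76,7],0.434],[1,[166,76,7],0.434]]' 35
python3 to.py 418.3 256.8 16.5 -2.004
python3 - <<'E'
from h import *
d=grab('wrist','w5.png')
for p in [(0,0)]+[(a*37.75,b*12.75) for a in(-1,1) for b in (-1,1)]:
    c,s=np.cos(1.138),np.sin(1.138);x=418.3+c*p[0]-s*p[1];y=256.8+s*p[0]+c*p[1];print(np.round(w2p(d,[x/1e3,y/1e3,.008])))
E
```

```text
t: 13.82
eef_pos: [0.417, 0.2552, 0.0957]
ee_rot: [3.142, -0.0, -2.004]
force: [-0.1, 0.4, -0.4]
width: 0.0878
gripper_force: 0.0
t 13.82 pos [417.  255.2  95.7] rot [ 3.142 -0.    -2.004] q [ 0.95  0.2  -0.58  0.   -0.78 -1.39] w 87.8 F [-0.1  0.4 -0.4]
shift [-2.  -0.5 79.2] turn -0.0
[260. 207.]
[244. 160.]
[277. 160.]
[245. 251.]
[276. 251.]
```

View pics/w5.png

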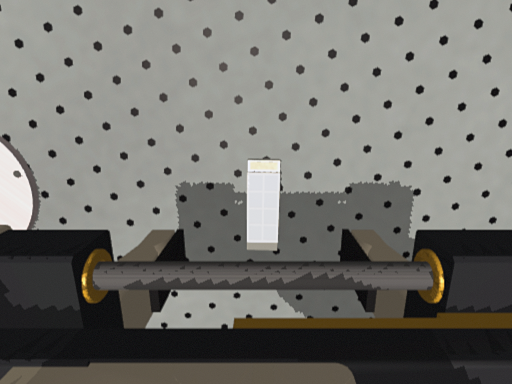

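The slide is at (263,204) and aligned with the tool, within 2 mm of the prediction. Gripping it.

```bash
python3 -m jog '[[1,[-1,0.5,40],0],[1,[-1,0.5,65],0],[1,[-1,0.5,76],0],[1,[-1,0.5,79],0],[1,[-1,0.5,79],0],[-1,[-1,0.5,79],0],[-1,[-1,0.5,79],0],[-1,[-1,0.5,79],0],[-1,[-1,0.5,79],0],[-1,[-1,0.5,79],0],[-1,[-1,0.5,79],0],[-1,[-1,0.5,79],0],[-1,[-1,0.5,79],0],[-1,[-1,0.5,79],0],[-1,[-1,0.5,40],0],[-1,[-1,0.5,-40],0],[-1,[-1,0.5,-40],0],[-1,[-1,0.5,-40],0]]' 35
python3 to.py 479 -426.2 140 -3.26
```

```text
t: 16.12
eef_pos: [0.4172, 0.2563, 0.1377]
ee_rot: [-3.141, 0.004, -2.005]
force: [0.6, -0.5, -0.9]
width: 0.0249
gripper_force: 35.0
t 16.12 pos [417.2 256.3 137.7] rot [-3.141  0.004 -2.005] q [ 0.95  0.15 -0.53  0.   -0.89 -1.39] w 24.9 F [ 0.6 -0.5 -0.9]
shift [ 593.3 -343.    -2.3] turn 1.255
```

```bash
python3 -m jog '[[-1,[150,-60,0],0.3],[-1,[593,-343,0],1.255],[-1,[593,-343,0],1.255],[-1,[593,-343,0],1.255],[-1,[593,-343,0],1.255],[-1,[593,-343,0],1.255],[-1,[593,-343,0],1.255],[-1,[593,-343,0],1.255],[-1,[593,-343,0],1.255],[-1,[593,-343,0],1.255],[-1,[593,-343,0],1.255],[-1,[593,-343,0],1.255],[-1,[593,-343,0],1.255],[-1,[593,-343,0],1.255],[-1,[593,-343,0],1.255],[-1,[593,-343,0],1.255],[-1,[593,-343,0],1.255]]'
python3 to.py 479 -426.2 60 -3.26
python3 - <<'E'
from h import *
d=grab('wrist','w6.png')
s=status.get_state();p=s['eef_pos'];a=s['ee_rot'][2]
print('slide held est (top centre, ends)')
for k in (0,37.75,-37.75): print(np.round(w2p(d,[p[0]+k/1e3*np.cos(a),p[1]+k/1e3*np.sin(a),p[2]-.0165+.008])))
a=-.121
for k in (0,30,62,-62): print('holder',k,np.round(w2p(d,[.479+k/1e3*np.cos(a),-.4262+k/1e3*np.sin(a),.016 if abs(k)<40 else .006])))
E
```

```text
t: 18.25
eef_pos: [0.4787, -0.4263, 0.1364]
ee_rot: [-3.141, 0.0, 3.024]
force: [-0.7, -0.4, 0.1]
width: 0.025
gripper_force: 35.0
t 18.25 pos [ 478.7 -426.3  136.4] rot [-3.141  0.     3.024] q [-0.42  0.38 -0.2  -0.   -0.98 -1.26] w 25.0 F [-0.7 -0.4  0.1]
shift [-0.3  0.1 76.4] turn 0.001
slide held est (top centre, ends)
[262. 251.]
[262. 184.]
[262. 310.]
holder 0 [263. 195.]
holder 30 [262. 226.]
holder 62 [262. 253.]
holder -62 [263. 124.]
```

View pics/w6.png

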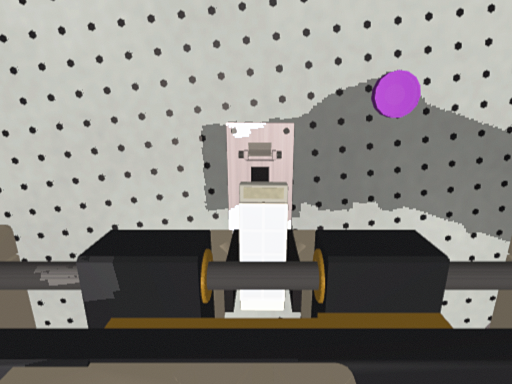

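The wrist view shows the holder axis at column 260 and the slide axis at about 263, with the slide level. The holder is about 2.5 mm to the left, so I'll shift by that and descend to just above the lips.

```bash
python3 -m jog '[[-1,[0,-2.5,40],0],[-1,[0,-2.5,65],0],[-1,[0,-2.5,72],0],[-1,[0,-2.5,72],0],[-1,[0,-2.5,72],0],[-1,[0,-2.5,72],0]]'
python3 - <<'E'
from h import *
d=grab('wrist');s=grab('scene');print(w2p(s,[.479,-.4262,.02]))
c=np.int32(w2p(s,[.479,-.4262,.02]));y0=max(c[1]-40,0);x0=max(c[0]-50,0)
a=cv2.resize(d['color'][80:330,130:400],(400,370));b=cv2.resize(s['color'][y0:y0+80,x0:x0+100],(400,320))
cv2.imwrite('pics/c7.png',np.hstack([a,cv2.copyMakeBorder(b,0,50,0,0,0)])[:,:,::-1])
E
```

```text
t: 19.05
eef_pos: [0.4787, -0.4294, 0.0652]
ee_rot: [-3.141, 0.002, 3.024]
force: [0.3, 0.0, 0.1]
width: 0.0252
gripper_force: 35.0
[157.87866365 136.88439478]
```

View pics/c7.png

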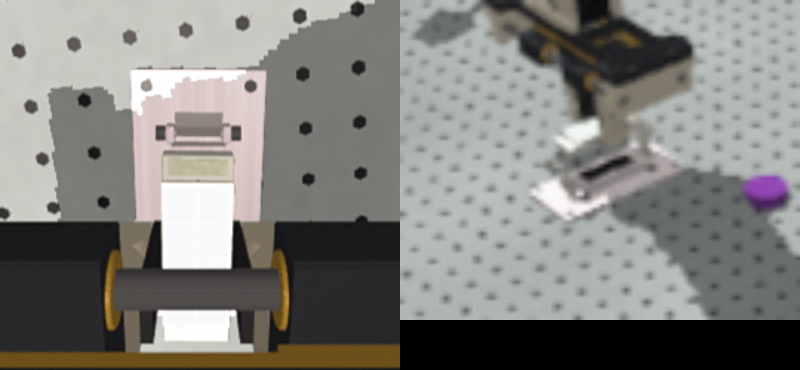

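The slide is centred over the holder (column 197 against 199) and parallel to it. Pushing down in small steps.

```bash
python3 -m jog '[[-1,[0,0,8],0],[-1,[0,0,14],0],[-1,[0,0,17],0],[-1,[0,0,20],0],[-1,[0,0,20],0]]'; python3 -m jog '[[-1,[0,0,2],0],[-1,[0,0,4],0],[-1,[0,0,6],0],[-1,[0,0,7],0],[-1,[0,0,7],0]]' 45
```

```text
t: 19.77
eef_pos: [0.4781, -0.4292, 0.0439]
ee_rot: [3.142, -0.0, 3.023]
force: [-0.4, 0.6, 0.7]
width: 0.0249
gripper_force: 35.0
t: 20.4
eef_pos: [0.478, -0.4291, 0.0368]
ee_rot: [3.141, -0.0, 3.023]
force: [-0.5, -0.6, -1.2]
width: 0.0252
gripper_force: 45.0
```

```bash
python3 -m jog '[[-1,[0,0,1.5],0],[-1,[0,0,3],0],[-1,[0,0,4],0],[-1,[0,0,4.5],0],[-1,[0,0,4.5],0]]'
python3 - <<'E'
from h import *
d=grab('wrist');s=grab('scene');c=np.int32(w2p(s,[.479,-.4262,.02]));y0=max(c[1]-40,0);x0=max(c[0]-50,0)
a=cv2.resize(d['color'][80:330,130:400],(400,370));b=cv2.resize(s['color'][y0:y0+80,x0:x0+100],(400,320))
cv2.imwrite('pics/c8.png',np.hstack([a,cv2.copyMakeBorder(b,0,50,0,0,0)])[:,:,::-1])
E
```

```text
t: 21.02
eef_pos: [0.4779, -0.429, 0.033]
ee_rot: [3.142, -0.0, 3.024]
force: [-3.5, 2.2, 5.2]
width: 0.0248
gripper_force: 45.0
```

View pics/c8.png

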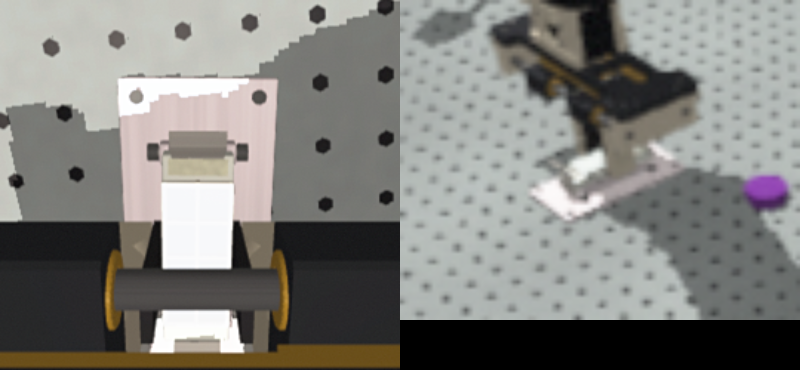

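The slide end sits under the jaw nose, with contact force starting to show. I'll push a little further.

```bash
python3 -m jog '[[-1,[0,0,0.7],0],[-1,[0,0,1.4],0],[-1,[0,0,1.4],0]]'; python3 -m jog '[[-1,[0,0,0.7],0],[-1,[0,0,1.4],0],[-1,[0,0,1.4],0]]'
```

```text
t: 21.5
eef_pos: [0.4779, -0.429, 0.033]
ee_rot: [-3.141, -0.0, 3.024]
force: [-6.0, 5.8, 16.2]
width: 0.0251
gripper_force: 45.0
t: 21.88
eef_pos: [0.478, -0.429, 0.033]
ee_rot: [-3.141, 0.0, 3.024]
force: [-7.8, 9.2, 26.3]
width: 0.0251
gripper_force: 45.0
```

```bash
python3 -m jog '[[-1,[0,0,-2.5],0],[-1,[0,0,-2.5],0],[0.2,[0,0,-2.5],0],[0.2,[0,0,-2.5],0],[0.2,[0,0,-2.5],0],[0.2,[0,0,-2.5],0],[0.2,[0,0,-30],0],[0.2,[0,0,-80],0],[1,[0,0,-80],0],[1,[0,0,-80],0]]' 15
python3 to.py 449.9 -69.7 110 -2.87
python3 - <<'E'
from h import *
d=grab('wrist');s=grab('scene');c=np.int32(w2p(s,[.479,-.4262,.02]));y0=max(c[1]-40,0);x0=max(c[0]-50,0)
a=cv2.resize(d['color'][80:330,130:400],(400,370));b=cv2.resize(s['color'][y0:y0+80,x0:x0+100],(400,320))
cv2.imwrite('pics/c9.png',np.hstack([a,cv2.copyMakeBorder(b,0,50,0,0,0)])[:,:,::-1])
E
```

```text
t: 23.12
eef_pos: [0.4781, -0.429, 0.1098]
ee_rot: [3.141, 0.001, 3.023]
force: [-0.2, -1.1, -0.6]
width: 0.0672
gripper_force: 0.0
t 23.12 pos [ 478.1 -429.   109.8] rot [3.141e+00 1.000e-03 3.023e+00] q [-0.43  0.41 -0.23 -0.   -0.93 -1.26] w 67.2 F [-0.2 -1.1 -0.6]
shift [ 7.040e+01  3.535e+02 -2.000e-01] turn -0.39
```

View pics/c9.png

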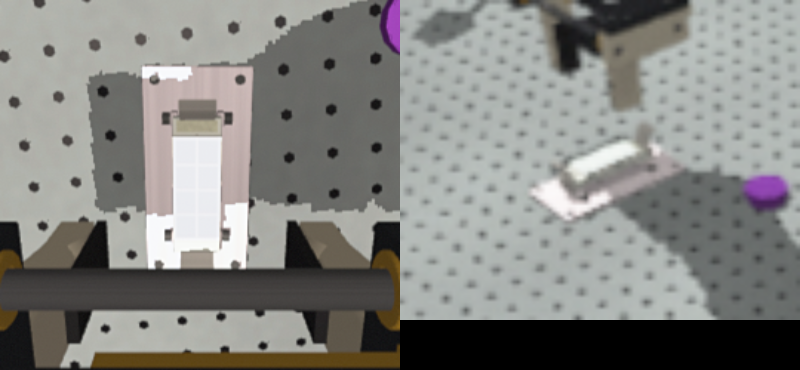

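The slide is seated, with both jaws over its ends. Now the flask.

```bash
python3 -m jog '[[1,[70,353,0],-0.39],[1,[70,353,0],-0.39],[1,[70,353,0],-0.39],[1,[70,353,0],-0.39],[1,[70,353,0],-0.39],[1,[70,353,0],-0.39],[1,[70,353,0],-0.39],[1,[70,353,0],-0.39],[1,[70,353,0],-0.39]]' 15
python3 to.py 449.9 -69.7 22 -2.87
python3 - <<'E'
from h import *
d=grab('wrist','w10.png');c,s=np.cos(.27),np.sin(.27)
for k in (0,-36,62): print(k,np.round(w2p(d,[.4499+k/1e3*c,-.0697+k/1e3*s,.023 if k<50 else .0185])))
E
```

```text
t: 24.35
eef_pos: [0.4501, -0.0713, 0.1093]
ee_rot: [-3.142, -0.001, -2.871]
force: [-0.0, 0.7, -0.5]
width: 0.0876
gripper_force: 0.0
t 24.35 pos [450.1 -71.3 109.3] rot [-3.142e+00 -1.000e-03 -2.871e+00] q [ 0.28  0.13 -0.63 -0.   -0.8  -1.58] w 87.6 F [-0.   0.7 -0.5]
shift [-0.2  1.5 87.3] turn -0.001
0 [264. 207.]
-36 [264. 162.]
62 [264. 274.]
```

View pics/w10.png

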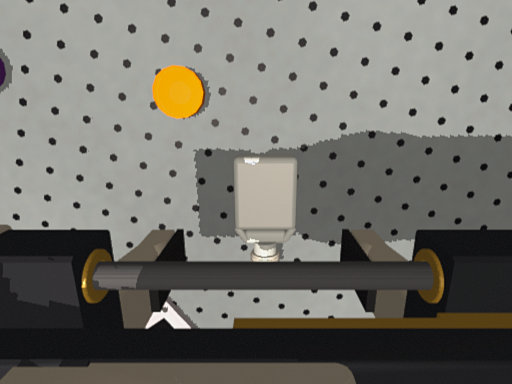

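The flask's end is at row 158 (predicted 162) and column 265, aligned. I'll add about 2 mm along tool x and grip.

```bash
python3 -m jog '[[1,[2,2,45],0],[1,[2,2,75],0],[1,[2,2,84],0],[1,[2,2,87],0],[1,[2,2,87],0],[-1,[2,2,87],0],[-1,[2,2,87],0],[-1,[2,2,87],0],[-1,[2,2,87],0],[-1,[2,2,87],0],[-1,[2,2,87],0],[-1,[2,2,60],0],[-1,[2,2,0],0],[-1,[2,2,-10],0],[-1,[2,2,-10],0]]' 15
python3 to.py 645 -130.1 115 -3.81
```

```text
t: 26.28
eef_pos: [0.4481, -0.0688, 0.1203]
ee_rot: [3.141, 0.002, -2.87]
force: [0.1, 0.0, -0.4]
width: 0.0496
gripper_force: 15.0
t 26.27 pos [448.1 -68.8 120.3] rot [ 3.141e+00  2.000e-03 -2.870e+00] q [ 0.28  0.11 -0.63 -0.   -0.83 -1.58] w 49.6 F [ 0.1  0.  -0.4]
shift [-173.3 -111.8    5.3] turn 0.94
```

```bash
python3 -m jog '[[-1,[-173,-112,5],0.94],[-1,[-173,-112,5],0.94],[-1,[-173,-112,5],0.94],[-1,[-173,-112,5],0.94],[-1,[-173,-112,5],0.94],[-1,[-173,-112,5],0.94],[-1,[-173,-112,5],0.94],[-1,[-173,-112,5],0.94]]'
python3 to.py 645 -130.1 25.5 -3.81
python3 - <<'E'
from h import *
d=grab('wrist','w11.png');c,s=np.cos(-.668),np.sin(-.668)
for k in (0,-60,-47): print(k,np.round(w2p(d,[.646+k/1e3*c,-.1301+k/1e3*s,.007 if k<-50 else .003])))
p=status.get_state()['eef_pos']
print('flask end',w2p(d,[p[0]-.036*c,p[1]-.036*s,p[2]-.022+.023]))
E
```

```text
t: 27.28
eef_pos: [0.6442, -0.1303, 0.1146]
ee_rot: [-3.141, -0.0, 2.476]
force: [0.6, -0.1, -0.1]
width: 0.0499
gripper_force: 15.0
t 27.27 pos [ 644.2 -130.3  114.6] rot [-3.141 -0.     2.476] q [ 0.1   0.43 -0.19 -0.   -0.96 -2.33] w 49.9 F [ 0.6 -0.1 -0.1]
shift [-0.5  0.6 89.1] turn 0.003
0 [265. 199.]
-60 [265. 129.]
-47 [265. 144.]
flask end [263.79163881 191.964679  ]
```

View pics/w11.png

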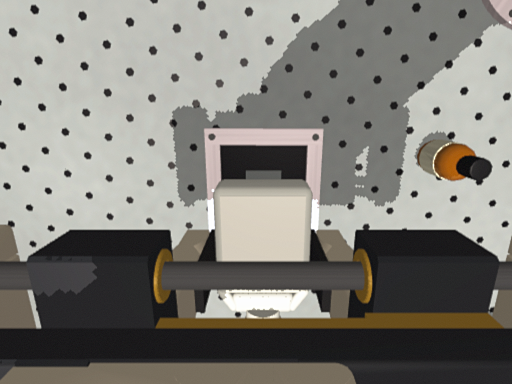

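The insert's far end is at (264,129) as predicted. The flask end is at row 180 (predicted 192), so the flask sits about 5 mm forward in the grip; I'll shift back 4 mm and lower. The bottle is clear.

```bash
python3 -m jog '[[-1,[-4,0.5,40],0],[-1,[-4,0.5,70],0],[-1,[-4,0.5,82],0],[-1,[-4,0.5,86],0],[-1,[-4,0.5,88],0],[-1,[-4,0.5,89],0],[-1,[-4,0.5,89],0],[-1,[-4,0.5,89],0]]'
```

```text
t: 28.32
eef_pos: [0.6482, -0.1325, 0.0262]
ee_rot: [3.141, 0.001, 2.473]
force: [-0.0, 0.0, -0.2]
width: 0.0499
gripper_force: 15.0
```

```bash
python3 -m jog '[[-1,[0,0,0.8],0],[-1,[0,0,0.8],0],[1,[0,0,0.8],0],[1,[0,0,0.8],0],[1,[0,0,0.8],0],[1,[0,0,0.8],0],[1,[0,0,-30],0],[1,[0,0,-90],0],[1,[0,0,-150],0],[1,[0,-250,-150],0],[1,[0,-250,-150],0],[1,[0,-250,-150],0],[1,[0,-250,-150],0],[1,[0,-250,-150],0],[1,[0,-250,-150],0],[1,[0,-250,-150],0]]'
python3 meas.py
python3 - <<'E'
from h import *
d=grab('top');cv2.imwrite('pics/t12.png',cv2.resize(d['color'][100:270,50:470,::-1],(800,324),interpolation=cv2.INTER_CUBIC))
E
```

```text
t: 30.32
eef_pos: [0.4939, -0.328, 0.1757]
ee_rot: [3.142, 0.0, 2.475]
force: [0.4, -0.1, -0.1]
width: 0.0876
gripper_force: 0.0
[425. 494.] cent [255.  -44.5] rect [280.9 -39.3] [102.8 338.3] longaxis rad -0.159 circ 171.6
[715. 362.] cent [ 464.1 -501.3] rect [ 462.9 -503.1] [19.6 37.6] longaxis rad -1.555 circ 19.4
[744. 483.] cent [ 280.2 -531.4] rect [ 299.4 -534.4] [194.5 369.7] longaxis rad -0.003 circ 207.0
[473. 250.] cent [ 640.8 -120.3] rect [ 647.  -129.3] [49.3 59.8] longaxis rad -0.676 circ 37.0
[683. 213.] cent [ 708.  -466.2] rect [ 709.1 -466.2] [ 25.  131.3] longaxis rad -0.252 circ 65.7
[272. 252.] cent [632.1 210. ] rect [598.4  -0.7] [ 993.9 1398.2] longaxis rad -1.556 circ 815.7
objective [0.6617011  0.33532274 0.046     ]
bottle [0.69940317 0.00431689 0.06      ]
```

View pics/t12.png

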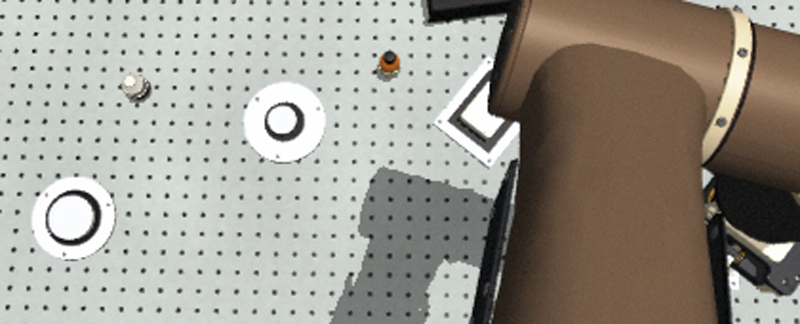

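The dishes are seated and the bystanders have not moved. The arm hides the flask and holder, so I'll move it aside.

```bash
python3 -m jog '[[1,[322,290,-60],0],[1,[322,290,-60],0],[1,[322,290,-60],0],[1,[322,290,-60],0],[1,[322,290,-60],0],[1,[322,290,-60],0],[1,[322,290,-60],0],[1,[322,290,-60],0],[1,[322,290,-60],0],[1,[322,290,-60],0]]'
python3 meas.py
python3 - <<'E'
from h import *
d=grab('top');s=grab('scene');c=d['color'];k=s['color']
f=lambda a:cv2.resize(a,(400,300),interpolation=cv2.INTER_CUBIC)
cv2.imwrite('pics/t13.png',np.vstack([np.hstack([f(c[120:210,260:380]),f(c[180:270,370:490])]),np.hstack([f(k[160:250,140:260]),f(k[100:175,110:210])])])[:,:,::-1])
E
```

```text
t: 31.68
eef_pos: [0.42, 0.0975, 0.2354]
ee_rot: [-3.141, -0.0, 2.472]
force: [0.0, 0.3, 0.4]
width: 0.0878
gripper_force: 0.0
[399. 500.] cent [245.5  -4.9] rect [238.4  -9.5] [73.2 56.5] longaxis rad 1.018 circ 37.4
[423. 478.] cent [278.3 -41.4] rect [278.9 -44.9] [55.5 81.7] longaxis rad -1.552 circ 41.0
[328. 401.] cent [393.6 109. ] rect [389.9 115. ] [ 40.7 132.6] longaxis rad -0.552 circ 66.9
[667. 352.] cent [ 478.8 -426.4] rect [ 480.1 -426.4] [ 59.6 125. ] longaxis rad -0.121 circ 67.4
[114. 326.] cent [506.9 459.4] rect [507.1 458.8] [31.3 95.8] longaxis rad -0.347 circ 47.9
[558. 318.] cent [ 529.4 -256.1] rect [ 532.6 -254.7] [63.7 55.2] longaxis rad 0.267 circ 34.8
[311. 255.] cent [627.9 145.5] rect [628.  145.5] [108.  108.7] longaxis rad -1.557 circ 56.6
[479. 246.] cent [ 646.8 -130.4] rect [ 651.7 -133.6] [ 99.1 133.4] longaxis rad -0.668 circ 76.4
objective [0.6617011  0.33532274 0.046     ]
bottle [0.69940317 0.00431689 0.06      ]
```

View pics/t13.png

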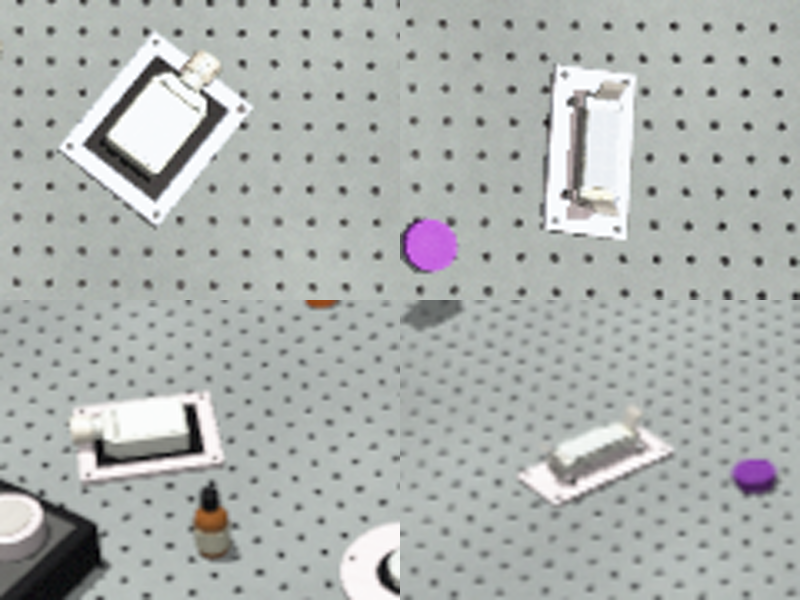

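The flask is flat in its well and the slide sits between the jaws. The parallax agrees with it being centred. I'll check numerically that it is level and at the right height.

Run:
```python
from h import *
for n in('scene','top'):
    d=grab(n);im=d['color'];sc=d
    a=-.121;c,s=np.cos(a),np.sin(a)
    W=lambda x,y,z:w2p(d,[.4795+(x*c-y*s)/1e3,-.428+(x*s+y*c)/1e3,z/1e3])
    def best(z,t):
        P=np.array([W(x,y,z+t*x) for x,y in((-29,-12.75),(29,-12.75),(29,12.75),(-29,12.75))])
        return P
    g=cv2.resize(cv2.cvtColor(im,cv2.COLOR_RGB2GRAY),None,fx=6,fy=6,interpolation=cv2.INTER_CUBIC).astype(float)
    # score: mean inside - mean of ring outside, over height, tilt and image offset
    r=[]
    for z in (24,26,28,30,32):
      for t in (-.12,-.06,0,.06,.12):
        P=best(z,t)
        for du in np.arange(-3,3.1,.5):
          for dv in np.arange(-3,3.1,.5):
            Q=((P+[du,dv]+.5)*6-.5)
            x0,y0=np.int32(Q.min(0))-12;x1,y1=np.int32(Q.max(0))+12
            m=np.zeros((y1-y0,x1-x0),np.uint8);cv2.fillPoly(m,[np.int32(np.round(Q-[x0,y0]))],1)
            o=cv2.dilate(m,np.ones((13,13)))-m;i=m-cv2.erode(m,np.ones((13,13)));G=g[y0:y1,x0:x1]
            r.append((G[i>0].mean()-G[o>0].mean(),z,t,du,dv))
    for t in (-.12,-.06,0,.06,.12): print(n,t,np.round(max(q for q in r if q[2]==t),2))
```

```text
scene -0.12 [50.51 32.   -0.12 -0.5   1.5 ]
scene -0.06 [51.33 30.   -0.06 -0.5   1.  ]
scene 0 [51.16 28.    0.    1.5  -0.5 ]
scene 0.06 [49.84 26.    0.06  1.5  -1.  ]
scene 0.12 [43.82 28.    0.12  2.   -0.5 ]
top -0.12 [36.52 30.   -0.12 -0.5  -3.  ]
top -0.06 [37.71 30.   -0.06 -0.5  -3.  ]
top 0 [38.58 28.    0.   -0.5   3.  ]
top 0.06 [39.67 28.    0.06 -0.5   3.  ]
top 0.12 [39.   28.    0.12 -0.5   3.  ]
```

```bash
python3 to.py 495.9 -431.2 110 3.024
```

```text
t 31.93 pos [420.2  97.5 235.6] rot [-3.141 -0.     2.472] q [ 0.69 -0.05 -0.5   0.   -1.13 -2.93] w 87.7 F [-0.7 -0.3  0.9]
shift [-387.7 -367.3  125.6] turn -0.552
```

```bash
python3 -m jog '[[-1,[-388,-367,0],-0.552],[-1,[-388,-367,0],-0.552],[-1,[-388,-367,0],-0.552],[-1,[-388,-367,0],-0.552],[-1,[-388,-367,0],-0.552],[-1,[-388,-367,0],-0.552],[-1,[-388,-367,0],-0.552],[-1,[-388,-367,0],-0.552],[-1,[-388,-367,0],-0.552],[-1,[-388,-367,0],-0.552],[-1,[-388,-367,0],-0.552],[-1,[-388,-367,60],-0.552],[-1,[-388,-367,120],-0.552],[-1,[-388,-367,160],-0.552],[-1,[-388,-367,180],-0.552],[-1,[-388,-367,185],-0.552],[-1,[-388,-367,185],-0.552],[-1,[-388,-367,185],-0.552]]' 10
python3 to.py 495.9 -431.2 42 3.024
```

```text
t: 34.17
eef_pos: [0.4981, -0.4302, 0.0524]
ee_rot: [-3.141, 0.002, 3.026]
force: [-0.0, 0.5, -0.0]
width: 0.0006
gripper_force: 0.0
t 34.17 pos [ 498.1 -430.2   52.4] rot [-3.141e+00  2.000e-03  3.026e+00] q [-0.42  0.49 -0.24  0.   -0.83 -1.27] w 0.6 F [-0.   0.5 -0. ]
shift [ 2.  -1.3 10.4] turn 0.002
```

```bash
python3 -m jog '[[-1,[2,-1,6],0],[-1,[2,-1,9],0],[-1,[2,-1,10],0],[-1,[2,-1,11],0],[-1,[2,-1,11.5],0],[-1,[2,-1,11.5],0]]'
```

```text
t: 34.92
eef_pos: [0.4949, -0.431, 0.0422]
ee_rot: [-3.141, 0.0, 3.026]
force: [-6.3, 8.1, 23.3]
width: 0.0005
gripper_force: 11.6
```

This end stops at a tip height of 28.2 mm against 28 mm nominal. Now the other end.

```bash
python3 -m jog '[[-1,[0,0,-11],0],[-1,[36,0,-11],0],[-1,[36,0,-11],0],[-1,[36,0,-5],0],[-1,[36,0,-2],0],[-1,[36,0,-1],0],[-1,[36,0,-0.5],0],[-1,[36,0,-0.5],0]]'
```

```text
t: 35.92
eef_pos: [0.4599, -0.4269, 0.0422]
ee_rot: [-3.141, 0.0, 3.027]
force: [-6.8, 7.3, 24.8]
width: 0.0004
gripper_force: 12.4
```

Both ends stop at 42.2 mm, so the slide is level and home. Retracting and handing in.

```bash
python3 -m jog '[[-1,[0,0,-20],0],[-1,[0,0,-80],0],[-1,[0,0,-150],0],[-1,[0,0,-150],0],[-1,[0,0,-150],0],[-1,[0,0,-150],0],[-1,[0,0,-150],0],[-1,[0,0,-150],0]]' && python3 -c "
from h import *
print(order.job_done())"
```

```text
t: 36.92
eef_pos: [0.4591, -0.4266, 0.1887]
ee_rot: [3.141, -0.002, 3.025]
force: [0.1, 0.4, 0.7]
width: -0.0
gripper_force: 0.0
the job is handed in; nothing more can be done
None
```

All four vessels are in their inserts and the job was handed in at about 37 s; the slide was touch-checked at both ends and found fully home, the bystanders were left untouched, and no verdict came back.

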